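# Power up a bench repair: clear, set and switch on the variable transformer

## Task

Someone left the square-handled driver lying across the dial of the variable transformer: first take it off and lay it down flat inside the tool tray. Then push the dial's crank round until its pointer stands exactly at the set-point tab on the scale, and only after that throw the output switch on, fully over to the case's far side. Leave everything else on the bench where it is.

Things in the scene. Friction and masses are not known exactly. Their poses are not given: they have to be found in the camera images.
- variac: Variable transformer, fixed grey case 200 (x) x 280 (y) x 90 mm high; origin at the centre of its underside, z up, near side faces its -x. On its flat top (90 mm up): dial centred at local (0, 35) mm; switch at (-35, -105); brass output posts r 9, 21 mm high at (80, 98) and (80, 124); fuse cap r 10, 12 mm high at (-78, 122). A fixed empty instrument housing 110 mm high and a fixed low bench meter 50 mm high stand on the table, at least 50 mm beyond the dial's far side.
- dial_axis (a point): Dial's axis on the case's top surface (axis vertical). Aluminium scale plate 156 mm across, flush. Black dial: hub r 16 mm, 22 mm high; one pointer arm 12 mm wide, its top 10 mm above the case, reaching to 59 mm radius; an upright crank post r 7 mm at 42 mm radius, its top 34 mm above the case. In the case's frame the pointer is directed at angle 2.618 - dial (counter-clockwise from +x).
- dial (a joint): Dial angle, 0 to 5.236 rad between end stops, growing clockwise seen from above; 0 is seven o'clock seen from the robot (near left), 2.618 straight to the far side (+x of the case). About 1.2 N at the crank post turns it; it stays where it is left.
- crank_post (a point): Centre of the crank post, 20 mm above the case's top; moves with the dial.
- pointer_tip (a point): Tip of the pointer, 60 mm from the dial's axis.
- tab (a joint): Angle of the set-point tab in the same sense and zero as the dial: the pointer is at the tab when dial = tab. Cannot be shifted.
- tab_tip (a point): Tip of the set-point tab: a thin flush black arrow 12 mm wide, 25 mm long, on the scale's rim pointing inwards, tip 60 mm from the dial's axis; the pointer's tip meets it.
- switch (a joint): Output switch: 0 off (bat leans 0.45 rad to the case's -x, the near side), 0.9 fully on (leans 0.45 rad to +x, the far side). Stays where it is left; about 1 N at its tip throws it.
- switch_tip (a point): Tip of the switch's steel bat, 36 mm from its pivot (r 5.5 mm near the tip); the pivot is on the case's top at local (-35, -105) mm.
- driver_mid (a point): Centre of the driver's black square handle, 95 long (x) x 20 x 20 mm, with a steel shaft r 3.5 mm reaching 50 mm further to +x. 70 g. Starts flat on the case's top across the far right part of the dial, in the way of the pointer.
- tray: Fixed open aluminium tool tray, 220 (x) x 140 (y) x 25 mm high, walls and floor 4 mm thick; origin at the centre of its underside. A brush lies along x in its -y half (centre near y = -48 mm); the +y half and middle are empty.
- brush: Flat brush, 130 x 14 x 10 mm, lying in the tray; leave it. Origin at its underside.
- module: Black plate 200 x 130 x 10 mm with white modules up to 38 mm high; leave it. Origin at its underside.
- spool: Solder spool r 28, 45 mm high; leave it. Origin at its underside.
- fluxjar: Small jar r 25, 55 mm high; leave it. Origin at its underside.
- terminal: Green terminal box 60 x 40 mm, 42 mm high, standing on the case's top in its far right corner; leave it. Origin at its underside.
- probe: Yellow and black test probe 165 mm long, 16 mm high; leave it. Origin at its underside.
Not all that is in view belongs to the job. What is shaped like the part that bears driver_mid but white is not meant.

How it is judged:
On the way, in this order (a step that is already met when the one before it is completed fails the run):
1. the driver lies flat in the tray, let go (x of driver_mid in the frame of tray between -0.06 and 0.06 m and y of driver_mid in the frame of tray between -0.062 and 0.062 m and z of driver_mid in the frame of tray below 0.022 m and contact force between driver and the fingers below 0.1 N), for 0.2 s.
2. the pointer stands at the tab, the switch still off (distance between pointer_tip and tab_tip below 0.005 m and value of joint switch below 0.35 rad), for 0.2 s.
3. the output switch is on (value of joint switch above 0.75 rad), for 0.2 s.
At the end, for the whole second after the job is handed in: The driver lies flat in the tray (its middle under 22 mm above the tray's underside and within the walls), the pointer's tip is within 5 mm (about 5 degrees) of the tab's tip and still, and the switch is beyond 0.75 rad of its 0.9 (x of driver_mid in the frame of tray between -0.06 and 0.06 m and y of driver_mid in the frame of tray between -0.062 and 0.062 m and z of driver_mid in the frame of tray below 0.022 m and distance between pointer_tip and tab_tip below 0.005 m and value of joint switch above 0.75 rad and velocity of joint dial between -0.05 and 0.05 rad/s); the robot touches nothing.
It fails at once if the output is switched on while the pointer is off the tab (over 8 mm) (value of joint switch above 0.55 rad and distance between pointer_tip and tab_tip above 0.008 m).
It fails at once if a bystander is shifted by more than 15 mm (distance of any of module, spool, fluxjar, terminal, probe, brush from where it was at the start of the episode above 0.015 m).
It also fails if it takes over 72 s, if anything falls off the work surface, if the arm or the gripper's body presses on something with over 40 N, if the wrist force passes 120 N, or if a joint passes its speed limit or range.

## Robot

A 6-joint arm with a two-finger parallel gripper is mounted at the origin on the work surface. World frame = base frame: x ahead of the robot, y to its left, z up, the work surface at z = 0. Lengths are in m, angles in rad, forces in N, time in s.
With the tool pointing down it reaches from about 0.325 to 1 m from the base axis. Payload 5.1 kg.
Tool frame: the origin (TCP) lies midway between the tips of the shut fingers; the grasp point (between the pads) lies 19 mm behind it; z points along the fingers, y is the line along which they close (so a half turn about z gives the same grasp; the last joint's range is limited). The gripper opens to 85 mm and grips with 20 to 120 N. Pads are 22 mm wide; open, the fingers measure 114 mm over their backs; the gripper's body (76 mm by 85 mm) begins 54 mm behind the grasp point. The pads swing forward as they close: fully open they stand 13 mm farther back than shut.
Start: joints at [1.067, 0.124, 1.65, -0, 1.367, -0.083], TCP at [0.266, 0.593, 0.231] pointing down, gripper open.
Joint ranges: [-2.61, 2.61], [-1.02, 2.33], [0.03, 2.71], [-1.35, 4.49], [0.32, 2.68], [-2.91, 2.91]. Speed limits (rad/s): [2.57, 2.57, 3.14, 3.14, 3.14, 3.14].

## Interface

Orientations are given as a unit quaternion [x, y, z, w].
In Python, from station import env gives the robot as it stands.
- The arm moves only by the tool servo_tool, never from a script. Its argument "motion" is a list that holds one entry, the list of rows, each a list of 7 numbers: the shift along the tool's x, y, z in units of 40 mm (1.0 is 40 mm), then the turn, a rotation vector about the tool's x, y, z in units of 6 degrees (1.0 is 6 degrees), then the finger opening in mm, from 0 to 85.4. In form: [[[dx, dy, dz, rx, ry, rz, grip], ...]]. A call has 1 to 20 rows; each row is the pose to reach, as a shift and turn from the pose commanded when the call began, along the tool's axes at that moment; what a row does not reach only later rows make up. A row lasts 1/12 s, in which the tool goes at most 41.7 mm and 7.16 degrees, less where a joint would pass 70% of its speed; a pose out of reach is approached as far as the arm can. A call with a gripper value outside its range is refused whole. The fingers move at their own pace and stop on an object; "force" is the grip in N (left out, the last holds). Time passes only in rows, so rows that repeat a pose let the fingers close. It gives the time, the measured TCP pose, the force, the opening and the grip force at its end, in the units of the state.
- env.get_state(): the state, without advancing time (a new reading comes with each control period).
- env.get_image(name): name is "scene" or "top" or "wrist"; returns the picture (480x640x3 uint8, red, green, blue); there is no depth.
- env.camera_params(name): a dict with "vertical_fov" (degrees; the focal length in pixels is half the picture's height over the tangent of half this angle, whatever the lens; pixels are square), "cx", "cy" (the principal point, pixels), "rvec" (rotation vector, rad) and "tvec" (3), from world to camera coordinates, as OpenCV has them. Camera axes: x right, y down, z forward; pixel columns grow to the right and rows downward; lengths in m; the calibration is good to about 2 mm. A picture is of the moment at which its call begins: read the wrist's pose just before it. camera_params takes no time and is no camera call; for the wrist camera it gives the pose at the moment of the call.
- env.hand_in(): hands the job in; it is judged then, once.
The state is a dict: "time": time; "q": joint angles; "joint_velocities": joint speeds; "effort": joint torques, N m; "tool_pos": TCP position; "orientation": TCP orientation; "ft_force": force on the tool from outside, world axes, zero at the start; "ft_torque": the same for the moment, N m; "grip_width": finger opening in m; "grip_force": force on a finger pad.
Only numpy, scipy, OpenCV 4.12 (cv2) and the standard library are available. Lean on these libraries where they do the work, as an engineer would, in place of code of your own. Each camera call takes 0.05 s, during which the arm holds its last target. There are 200 camera calls.

## Working session

There is one attempt and no reset: what is moved stays moved. The work goes in short steps, Python scripts to look and compute and a tool call to move; the robot and the scene stay as the last step left them, time stands still between calls to the robot, and variables do not carry over. Pictures are saved under pics/ and viewed, at most 10 in all, crops included, and the job is handed in when it is done.

Besides the shell and the picture viewer there is one more tool, called after "Request:" by a JSON object that holds its "api" and its "payload", one argument or row to a line. servo_tool: Moves the arm, as the interface text tells. Its arguments: {"type":"object","properties":{"motion":{"type":"array","items":{"type":"array","items":{"type":"array","items":{"type":"number"}}}},"force":{"type":"number"}},"required":["motion"]}

```bash
mkdir -p pics; cat > h.py <<'E'
import numpy as np, cv2
from scipy.spatial.transform import Rotation as R
from station import env
def cam(n):
    p=env.camera_params(n); f=240/np.tan(np.radians(p["vertical_fov"])/2)
    K=np.array([[f,0,p["cx"]],[0,f,p["cy"]],[0,0,1]]); return K,np.array(p["rvec"],float),np.array(p["tvec"],float)
def ray(n,uv,z,c=None):
    K,r,t=c or cam(n); M=R.from_rotvec(r).as_matrix(); o=-M.T@t
    d=M.T@np.linalg.inv(K)@np.array([uv[0],uv[1],1.]); return o+d*(z-o[2])/d[2]
def proj(n,P,c=None):
    K,r,t=c or cam(n); return cv2.projectPoints(np.array(P,float).reshape(-1,3),r,t,K,None)[0].reshape(-1,2)
def snap(n,f):
    im=cv2.cvtColor(env.get_image(n),cv2.COLOR_RGB2BGR); cv2.imwrite(f"pics/{f}.png",im); return im
E
python3 - <<'E'
from h import *
snap("top","top0");snap("scene","scene0")
for n in("top","scene","wrist"):
    p=env.camera_params(n);print({k:np.round(v,4).tolist() for k,v in p.items()})
s=env.get_state();print(s["tool_pos"],s["orientation"],s["time"])
E
```

```text
{'vertical_fov': 51.242, 'cx': 325.9721, 'cy': 239.3671, 'rvec': [2.1303, -2.1769, 0.1622], 'tvec': [-0.0237, 0.478, 1.0577]}
{'vertical_fov': 51.3383, 'cx': 330.591, 'cy': 242.9016, 'rvec': [1.1582, 2.1788, -1.1048], 'tvec': [0.2847, -0.1388, 1.6269]}
{'vertical_fov': 68.6237, 'cx': 321.3152, 'cy': 237.7124, 'rvec': [-2.4239, -1.5711, -0.2263], 'tvec': [-0.6488, -0.0365, 0.38]}
[0.26528193 0.59280352 0.23019305] [ 2.08861156e-01  9.77944866e-01 -8.80642876e-04 -2.85840401e-04] 0.1
```

View pics/top0.png

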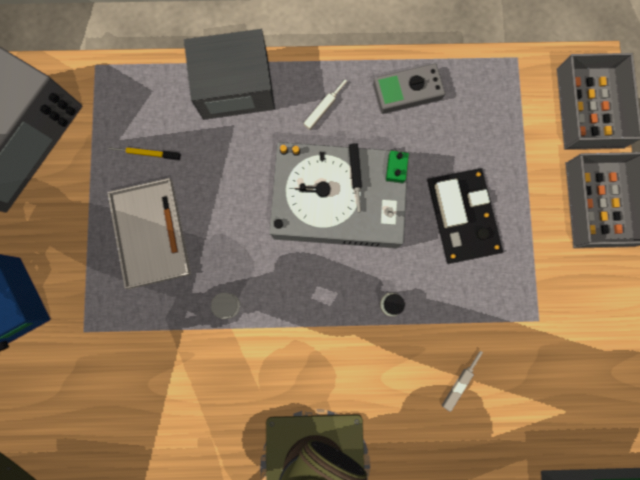

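View pics/scene0.png

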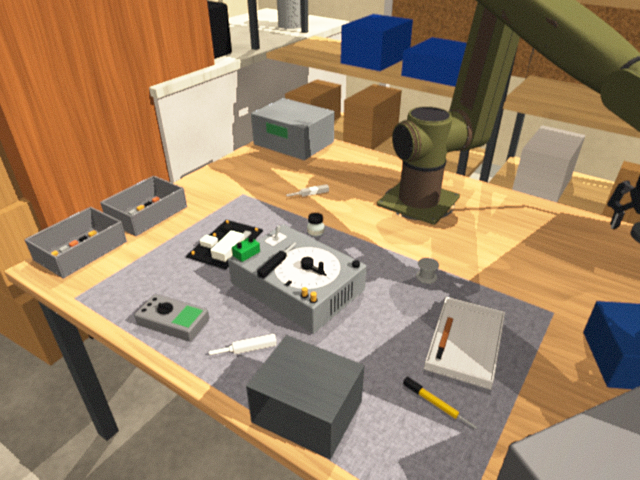

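The top view shows the case near (340,190). There are three driver-shaped things: a black one on the case at (355,165), a white one at (325,103) and a white or grey one at (463,380). The black one on the dial fits the description. The tray is at (148,232), with the brush at (170,225). I'll confirm in an enlarged crop.

```bash
python3 - <<'E'
from h import *
im=cv2.imread("pics/top0.png")
c=cv2.resize(im[125:255,260:420],None,fx=4.6,fy=4.6,interpolation=cv2.INTER_CUBIC);cv2.imwrite("pics/c1.png",c)
c=cv2.resize(im[165:300,95:205],None,fx=4.4,fy=4.4,interpolation=cv2.INTER_CUBIC);cv2.imwrite("pics/c2.png",c)
print(proj("top",[.265,.593,.23]))
E
```

```text
[[-35.13818851 353.39979422]]
```

View pics/c1.png

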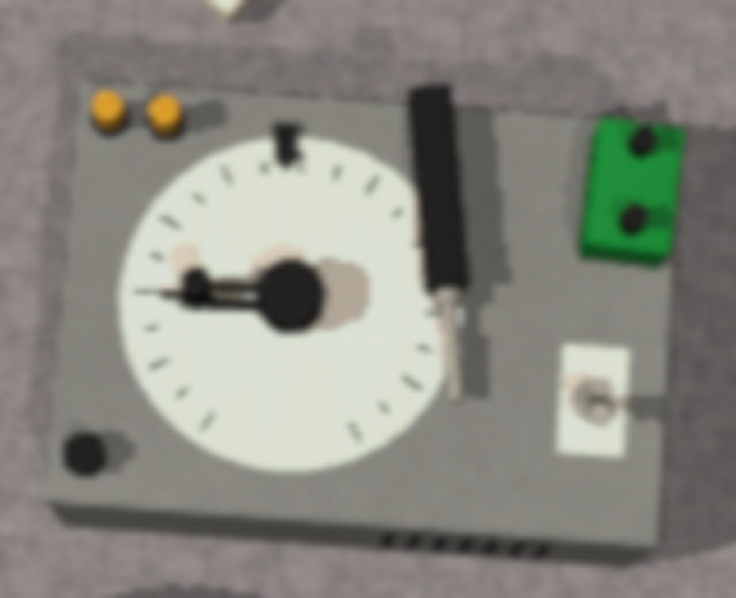

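View pics/c2.png

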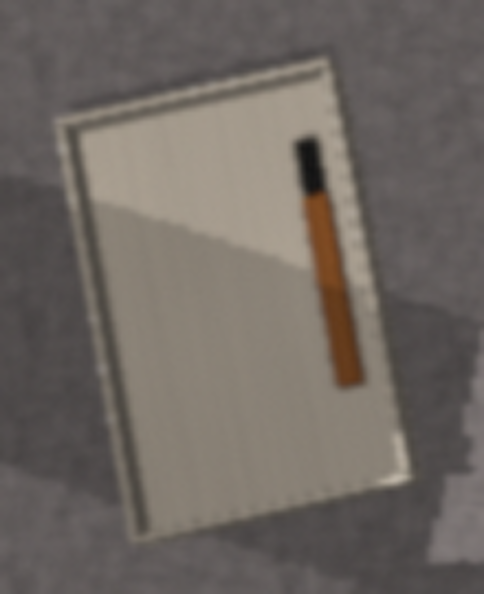

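The crop confirms it: the black square handle runs from about (430,88) to (448,287) in c1, with the shaft towards the robot. The pointer points left, the post is at (197,283), the tab is at the top at (288,125) to (288,165), and the switch bat is at (597,402). The tray corners in c2 are (58,120), (330,60), (410,478) and (135,540). Next I'll fit the poses.

```bash
cat > fit.py <<'E'
from h import *
from scipy.optimize import least_squares
c=cam("top")
def tr(p,L):
    L=np.array(L,float); a=p[2]; x=p[0]+np.cos(a)*L[:,0]-np.sin(a)*L[:,1]; y=p[1]+np.sin(a)*L[:,0]+np.cos(a)*L[:,1]
    return np.c_[x,y,L[:,2]]
def fit(L,px,p0):
    r=least_squares(lambda p:(proj("top",tr(p,L),c)-px).ravel(),p0,loss="soft_l1"); return r.x,np.round(r.fun.reshape(-1,2),1)
C1=lambda a:np.array(a)/4.6+[260,125]
C2=lambda a:np.array(a)/4.4+[95,165]
m=1e-3
L=np.array([[100,140,90],[100,-140,90],[-100,-140,90],[-100,140,90],[0,35,90],[0,35,112],[80,124,111],[80,98,111],[-78,122,102]])*m
px=C1([[80,85],[683,125],[657,543],[52,503],[289,303],[291,296],[107,109],[164,113],[85,453]])
V,e=fit(L,px,[.55,0,0])
if __name__=="__main__":
    print("variac",V.round(4),e.tolist())
    T,e=fit(np.array([[110,70,25],[110,-70,25],[-110,-70,25],[-110,70,25]])*m,C2([[58,120],[330,60],[410,478],[135,540]]),[.5,.4,0]);print("tray",T.round(4),e.tolist())
    B=[ray("top",p,.014,c) for p in C2([[308,140],[347,385]])];print("brush",np.round(B,3).tolist())
    D=[ray("top",p,.11,c) for p in C1([[412,88],[448,86],[468,285],[428,288]])]; D=np.array(D);print("driver",D.round(4).tolist(),D.mean(0).round(4))
    d=(D[2]+D[3]-D[0]-D[1])/2;print("len",np.linalg.norm(d),"yaw",np.arctan2(d[1],d[0]),"w",np.linalg.norm(D[1]-D[0]))
    print("shaft end",ray("top",C1([457,398]),.1,c))
    inv=lambda P:R.from_euler('z',-V[2]).apply(P-np.array([V[0],V[1],0]))
    ax=np.array([0,.035])
    for n,p,z in(("tabbase",[287,125],.09),("tabtip",[289,165],.09),("post",[197,283],.124),("ptr",[162,293],.1)):
        q=inv(ray("top",C1(p),z,c))[:2]-ax; print(n,np.hypot(*q).round(4),"dial",((2.618-np.arctan2(q[1],q[0]))).round(3))
    W=tr(V,[[0,.035,.09],[-.035,-.105,.09]]);print("axis,switch",W.round(4).tolist())
    print("sw tip px->", ray("top",C1([597,402]),.09+.032,c),"exp",tr(V,[[-.035-.036*np.sin(.45),-.105,.122]]))
E
python3 fit.py
```

```text
variac [ 0.568  -0.0647 -0.0908] [[-0.2, -1.4], [0.3, -1.0], [1.5, 1.3], [-2.1, 0.6], [0.4, 0.5], [0.0, -0.5], [-0.1, -0.2], [0.0, -0.2], [-0.2, 0.7]]
tray [0.5022 0.3561 0.2076] [[-0.3, -0.5], [0.1, -0.7], [0.8, 0.3], [-0.5, 0.9]]
brush [[0.584, 0.324, 0.014], [0.458, 0.302, 0.014]]
driver [[0.6659, -0.0867, 0.11], [0.6666, -0.103, 0.11], [0.574, -0.1091, 0.11], [0.573, -0.0912, 0.11]] [ 0.6199 -0.0975  0.11  ]
len 0.09288533105958885 yaw -3.0846636805244465 w 0.016351867223661828
shaft end [ 0.52463707 -0.10339887  0.1       ]
tabbase 0.085 dial 2.528
tabtip 0.066 dial 2.536
post 0.0415 dial 1.021
ptr 0.0582 dial 1.032
axis,switch [[0.5711, -0.0299, 0.09], [0.5236, -0.1661, 0.09]]
sw tip px-> [ 0.51726898 -0.16305753  0.122     ] exp [[ 0.50800107 -0.1646871   0.122     ]]
```

```bash
cat >> h.py <<'E'
def goto(P,yawy=None):
    "row (units) to TCP P with tool y at world angle yawy (mod pi), pointing down"
    s=env.get_state(); M=R.from_quat(s["orientation"]); d=M.inv().apply(np.array(P)-s["tool_pos"])/.04
    if yawy is None: rv=np.zeros(3)
    else:
        best=None
        for a in(yawy,yawy+np.pi):
            y=np.array([np.cos(a),np.sin(a),0]);z=np.array([0,0,-1.]);T=R.from_matrix(np.c_[np.cross(y,z),y,z])
            r=(M.inv()*T).as_rotvec()
            if best is None or np.linalg.norm(r)<np.linalg.norm(best): best=r
        rv=np.degrees(best)/6
    print(np.round(np.r_[d,rv],3).tolist(),"t",round(s["time"],2),"at",np.round(s["tool_pos"],4),"q",np.round(s["q"],2))
E
python3 -c "
from h import *
goto([.62,-.0975,.23],1.628)"
```

```text
[-15.144, -12.129, 0.024, -0.017, -0.006, -4.565] t 0.1 at [0.2653 0.5928 0.2302] q [ 1.07  0.12  1.65  0.    1.37 -0.08]
```

Request:
{"api": "servo_tool", "payload": {
  "motion": [
    [[-15.14, -12.13, 0, 0, 0, -4.56, 45], [-15.14, -12.13, 0, 0, 0, -4.56, 45], [-15.14, -12.13, 0, 0, 0, -4.56, 45], [-15.14, -12.13, 0, 0, 0, -4.56, 45], [-15.14, -12.13, 0, 0, 0, -4.56, 45], [-15.14, -12.13, 0, 0, 0, -4.56, 45], [-15.14, -12.13, 0, 0, 0, -4.56, 45], [-15.14, -12.13, 0, 0, 0, -4.56, 45], [-15.14, -12.13, 0, 0, 0, -4.56, 45], [-15.14, -12.13, 0, 0, 0, -4.56, 45], [-15.14, -12.13, 0, 0, 0, -4.56, 45], [-15.14, -12.13, 0, 0, 0, -4.56, 45], [-15.14, -12.13, 0, 0, 0, -4.56, 45], [-15.14, -12.13, 0, 0, 0, -4.56, 45], [-15.14, -12.13, 0, 0, 0, -4.56, 45], [-15.14, -12.13, 0, 0, 0, -4.56, 45], [-15.14, -12.13, 0, 0, 0, -4.56, 45], [-15.14, -12.13, 0, 0, 0, -4.56, 45], [-15.14, -12.13, 0, 0, 0, -4.56, 45], [-15.14, -12.13, 0, 0, 0, -4.56, 45]]
  ],
  "force": 40
}}

```text
time: 1.77
tool_pos: [0.6212, -0.1017, 0.2303]
orientation: [-0.026, 1.0, -0.001, -0.0]
ft_force: [-0.3, 0.2, -0.5]
grip_width: 0.0451
grip_force: 0.0
```

```bash
python3 - <<'E'
from h import *
goto([.62,-.0975,.23],1.628)
print(repr(cam("wrist")))
snap("wrist","w1")
E
```

```text
[0.025, 0.106, 0.007, -0.012, -0.007, -0.053] t 1.77 at [ 0.6212 -0.1017  0.2303] q [-0.25  0.08  1.7  -0.    1.36 -1.87]
(array([[351.67037684,   0.        , 321.31516992],
       [  0.        , 351.67037684, 237.71235568],
       [  0.        ,   0.        ,   1.        ]]), array([-2.01455489, -2.1216782 , -0.30725191]), array([ 0.13367737, -0.62569214,  0.20315622]))
```

View pics/w1.png

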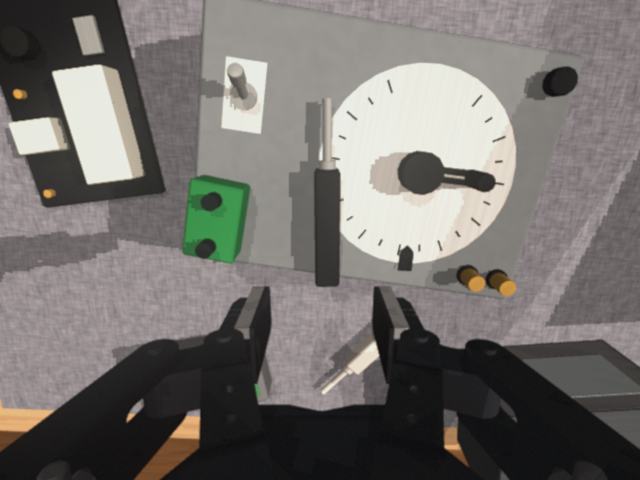

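The wrist view shows the handle top with corners (316,170), (340,170), (338,285) and (316,286). The tab tip is at (405,247), the hub top at (421,172), the crank post top at (484,181) and the switch tip at (236,70). I'll refit from these.

```bash
cat > fit2.py <<'E'
from h import *
from fit import tr,V
from scipy.optimize import least_squares
c=(np.array([[351.67,0,321.315],[0,351.67,237.712],[0,0,1]]),np.array([-2.01455489,-2.1216782,-0.30725191]),np.array([0.13367737,-0.62569214,0.20315622]))
w=lambda p,z:ray("wrist",p,z,c)
L=np.array([[-100,140,90],[100,140,90],[0,35,112],[80,98,111],[80,124,111],[-78,122,102],[0,35,90]])*1e-3
px=np.array([[582,57],[503,297],[421,172],[476,284],[507,289],[564,81],[424,163]])
r=least_squares(lambda p:(proj("w",tr(p,L),c)-px).ravel(),V,loss="soft_l1");W=r.x
if __name__=="__main__":
    print(V.round(4),W.round(4),r.fun.reshape(-1,2).round(1).tolist())
    D=np.array([w(p,.11) for p in([316,170],[340,170],[338,285],[316,286])]);print("driver",D.round(4).tolist(),D.mean(0))
    d=D[0]+D[1]-D[2]-D[3];print("yaw",np.arctan2(d[1],d[0]),np.linalg.norm(d)/2)
    inv=lambda P:R.from_euler('z',-W[2]).apply(P-np.array([W[0],W[1],0]))
    for n,p,z in(("tabbase",[405,270],.09),("tabtip",[405,247],.09),("post",[484,181],.124),("hub",[421,172],.112),("plate",[424,163],.09)):
        q=inv(w(p,z))[:2]-[0,.035];print(n,np.hypot(*q).round(4),q.round(4),"dial",(2.618-np.arctan2(q[1],q[0])).round(3))
    print("axis,switch",tr(W,[[0,.035,.09],[-.035,-.105,.09]]).round(4).tolist(),"swtip",w([236,70],.122),"terminal left",w([249,186],.132),w([237,262],.132))
E
python3 fit2.py
```

```text
[ 0.568  -0.0647 -0.0908] [ 0.5682 -0.0647 -0.1058] [[5.5, -2.1], [1.1, 4.3], [1.3, 0.6], [-1.6, -0.4], [-1.6, -0.8], [0.1, -0.2], [-9.3, 6.6]]
driver [[0.5743, -0.108, 0.11], [0.5733, -0.0903, 0.11], [0.6656, -0.0857, 0.11], [0.6674, -0.1036, 0.11]] [ 0.62013372 -0.09689643  0.11      ]
yaw -3.0934222585614832 0.09276562403254512
tabbase 0.0855 [0.0848 0.0115] dial 2.483
tabtip 0.0647 [0.0644 0.0069] dial 2.512
post 0.0409 [-0.0018  0.0408] dial 1.002
hub 0.0011 [-0.0003 -0.001 ] dial 4.449
plate 0.0087 [-0.0062  0.0061] dial 0.252
axis,switch [[0.5719, -0.0299, 0.09], [0.5223, -0.1655, 0.09]] swtip [ 0.51139241 -0.16306924  0.122     ] terminal left [ 0.58526071 -0.15312468  0.132     ] [ 0.64134721 -0.16227769  0.132     ]
```

Request:
{"api": "servo_tool", "payload": {
  "motion": [
    [[0.03, 0.11, 0.8, 0, 0, 0, 45], [0.03, 0.11, 1.6, 0, 0, 0, 45], [0.03, 0.11, 2.4, 0, 0, 0, 45], [0.03, 0.11, 3.0, 0, 0, 0, 45], [0.03, 0.11, 3.35, 0, 0, 0, 45], [0.03, 0.11, 3.5, 0, 0, 0, 45], [0.03, 0.11, 3.5, 0, 0, 0, 45]]
  ]
}}

```text
time: 2.4
tool_pos: [0.6178, -0.0917, 0.0902]
orientation: [-0.029, 1.0, 0.0, -0.001]
ft_force: [-0.2, 1.0, 0.1]
grip_width: 0.045
grip_force: 0.0
```

Request:
{"api": "servo_tool", "payload": {
  "motion": [
    [[-0.04, -0.13, 0, 0, 0, 0, 45], [-0.04, -0.13, 0, 0, 0, 0, 45], [-0.04, -0.13, 0, 0, 0, 0, 0], [-0.04, -0.13, 0, 0, 0, 0, 0], [-0.04, -0.13, 0, 0, 0, 0, 0], [-0.04, -0.13, 0, 0, 0, 0, 0], [-0.04, -0.13, 0, 0, 0, 0, 0], [-0.04, -0.13, 0, 0, 0, 0, 0], [-0.04, -0.13, 0, 0, 0, 0, 0]]
  ],
  "force": 40
}}

```text
time: 3.15
tool_pos: [0.6217, -0.0981, 0.0931]
orientation: [-0.028, 1.0, -0.0, 0.001]
ft_force: [0.1, -0.8, 4.3]
grip_width: 0.0189
grip_force: 40.3
```

Request:
{"api": "servo_tool", "payload": {
  "motion": [
    [[0, 0, -0.5, 0, 0, 0, 0], [0, 0, -1.2, 0, 0, 0, 0], [0, 0, -2.0, 0, 0, 0, 0], [0, 0, -2.5, 0, 0, 0, 0], [0, 0, -2.5, 0, 0, 0, 0], [0, 0, -2.5, 0, 0, 0, 0], [0, 0, -2.5, 0, 0, 0, 0]]
  ]
}}

```text
time: 3.73
tool_pos: [0.6195, -0.0975, 0.1894]
orientation: [-0.028, 1.0, 0.0, -0.001]
ft_force: [0.7, -0.5, -0.8]
grip_width: 0.019
grip_force: 39.5
```

```bash
python3 -c "
from h import *
goto([.5225,.3808,.19],1.778)"
```

```text
[1.744, 12.075, 0.001, 0.01, -0.025, -1.437] t 3.73 at [ 0.6195 -0.0975  0.1894] q [-0.24  0.11  1.74  0.    1.3  -1.87]
```

Request:
{"api": "servo_tool", "payload": {
  "motion": [
    [[0.14, 1.0, 0, 0, 0, -0.1, 0], [0.28, 2.0, 0, 0, 0, -0.2, 0], [0.43, 3.0, 0, 0, 0, -0.4, 0], [0.58, 4.0, 0, 0, 0, -0.5, 0], [0.72, 5.0, 0, 0, 0, -0.6, 0], [0.87, 6.0, 0, 0, 0, -0.7, 0], [1.0, 7.0, 0, 0, 0, -0.85, 0], [1.15, 8.0, 0, 0, 0, -1.0, 0], [1.3, 9.0, 0, 0, 0, -1.1, 0], [1.45, 10.0, 0, 0, 0, -1.2, 0], [1.6, 11.0, 0, 0, 0, -1.3, 0], [1.7, 11.7, 0, 0, 0, -1.44, 0], [1.74, 12.05, 0, 0, 0, -1.44, 0], [1.74, 12.07, 0, 0, 0, -1.44, 0], [1.74, 12.07, 0, 0, 0, -1.44, 0], [1.74, 12.07, 0, 0, 0, -1.44, 0]]
  ]
}}

```text
time: 5.07
tool_pos: [0.5236, 0.3789, 0.1899]
orientation: [-0.103, 0.995, -0.001, -0.001]
ft_force: [0.2, -0.9, -1.3]
grip_width: 0.0192
grip_force: 39.6
```

```bash
python3 -c "
from h import *
goto([.5225,.3808,.009],1.778)"
```

```text
[0.007, 0.058, 4.523, -0.014, -0.02, -0.006] t 5.07 at [0.5236 0.3789 0.1899] q [ 0.54  0.15  1.7  -0.    1.3  -1.23]
```

Request:
{"api": "servo_tool", "payload": {
  "motion": [
    [[0, 0, 0.8, 0, 0, 0, 0], [0, 0, 1.6, 0, 0, 0, 0], [0, 0, 2.4, 0, 0, 0, 0], [0, 0, 3.2, 0, 0, 0, 0], [0, 0, 3.8, 0, 0, 0, 0], [0, 0, 4.2, 0, 0, 0, 0], [0, 0, 4.4, 0, 0, 0, 0], [0, 0, 4.5, 0, 0, 0, 0], [0, 0, 4.52, 0, 0, 0, 0], [0, 0, 4.52, 0, 0, 0, 0]]
  ]
}}

```text
time: 5.9
tool_pos: [0.5247, 0.3802, 0.0117]
orientation: [-0.103, 0.995, 0.0, 0.001]
ft_force: [0.7, -0.1, -0.0]
grip_width: 0.0193
grip_force: 39.6
```

Request:
{"api": "servo_tool", "payload": {
  "motion": [
    [[0, 0, 0.06, 0, 0, 0, 0], [0, 0, 0.08, 0, 0, 0, 0], [0, 0, 0.08, 0, 0, 0, 0], [0, 0, 0.06, 0, 0, 0, 38], [0, 0, 0.0, 0, 0, 0, 38], [0, 0, 0.0, 0, 0, 0, 38], [0, 0, 0.0, 0, 0, 0, 38], [0, 0, 0.0, 0, 0, 0, 38], [0, 0, -0.7, 0, 0, 0, 38], [0, 0, -1.6, 0, 0, 0, 38], [0, 0, -2.5, 0, 0, 0, 38], [0, 0, -3.4, 0, 0, 0, 38], [0, 0, -4.4, 0, 0, 0, 38], [0, 0, -5.0, 0, 0, 0, 38], [0, 0, -5.0, 0, 0, 0, 38]]
  ]
}}

```text
time: 7.15
tool_pos: [0.5268, 0.3823, 0.2195]
orientation: [-0.104, 0.995, 0.003, 0.006]
ft_force: [0.7, -0.3, 0.9]
grip_width: 0.0381
grip_force: 0.0
```

```bash
python3 - <<'E'
from h import *
from fit2 import W,tr
im=snap("top","top1")
c=cv2.resize(im[120:310,95:425],None,fx=2.4,fy=2.4,interpolation=cv2.INTER_CUBIC);cv2.imwrite("pics/c3.png",c)
E
```

```text
(no output)
```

View pics/c3.png

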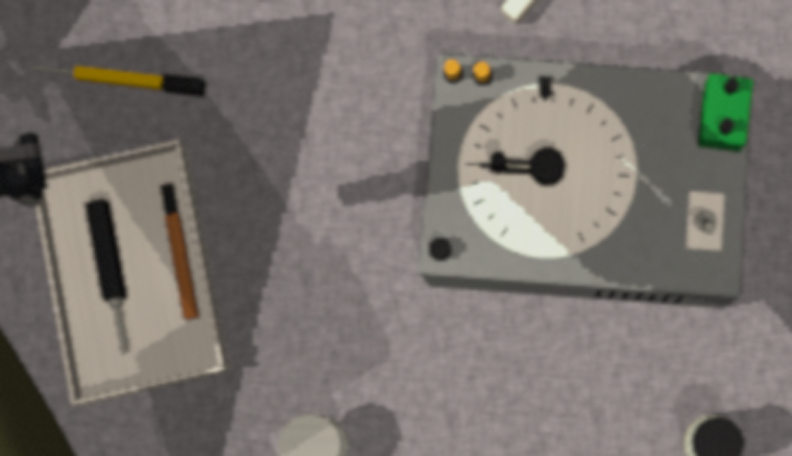

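The driver lies flat in the tray, handle from (100,200) to (112,298) in c3, and the brush hasn't moved. Next I'll straddle the crank post tangentially and carry it round.

```bash
python3 - <<'E'
from h import *
goto([.5741,.012,.19])
s=env.get_state();e=R.from_quat(s["orientation"]).as_matrix();print("yawy",np.arctan2(e[1,1],e[0,1]),e[:,2])
E
```

```text
[0.723, -9.291, 0.61, 0.0, 0.0, 0.0] t 7.2 at [0.5256 0.3815 0.2157] q [ 0.55  0.13  1.67 -0.    1.33 -1.23]
yawy 1.7784172383542796 [ 0.00732686  0.0044113  -0.99996343]
```

Request:
{"api": "servo_tool", "payload": {
  "motion": [
    [[0.05, -0.7, 0.1, 0, 0, 1.1, 36], [0.1, -1.4, 0.2, 0, 0, 2.2, 36], [0.16, -2.1, 0.3, 0, 0, 3.3, 36], [0.2, -2.8, 0.4, 0, 0, 4.4, 36], [0.27, -3.5, 0.5, 0, 0, 5.5, 36], [0.33, -4.2, 0.5, 0, 0, 6.6, 36], [0.38, -4.9, 0.5, 0, 0, 7.7, 36], [0.44, -5.6, 0.5, 0, 0, 8.8, 36], [0.49, -6.3, 0.5, 0, 0, 9.9, 36], [0.55, -7.0, 0.5, 0, 0, 11.0, 36], [0.6, -7.7, 0.5, 0, 0, 12.1, 36], [0.65, -8.4, 0.5, 0, 0, 13.2, 36], [0.7, -9.0, 0.5, 0, 0, 14.3, 36], [0.72, -9.29, 0.5, 0, 0, 15.4, 36], [0.72, -9.29, 0.5, 0, 0, 16.5, 36], [0.72, -9.29, 0.5, 0, 0, 17.6, 36], [0.72, -9.29, 0.5, 0, 0, 17.6, 36], [0.72, -9.29, 0.5, 0, 0, 17.6, 36], [0.72, -9.29, 0.5, 0, 0, 17.6, 36]]
  ],
  "force": 20
}}

```text
time: 8.78
tool_pos: [0.5715, 0.0109, 0.1893]
orientation: [0.729, 0.685, -0.001, -0.001]
ft_force: [0.6, 0.6, -0.6]
grip_width: 0.0362
grip_force: 0.0
```

```bash
python3 - <<'E'
from h import *
goto([.5741,.012,.104],-.063)
snap("wrist","w2")
E
```

```text
[0.03, 0.068, 2.133, -0.018, 0.0, 0.009] t 8.78 at [0.5715 0.0109 0.1893] q [-0.07 -0.02  1.87 -0.    1.29 -0.01]
```

View pics/w2.png

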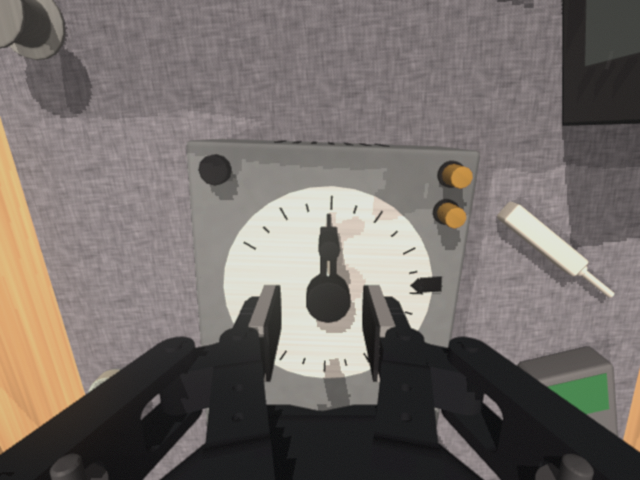

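The wrist view shows the post top at about (329,238), the hub at (328,299) and the pointer tip near (329,214). The tab tip is at (412,285) and its base at (441,284).

```bash
python3 - <<'E'
from h import *
c=cam("wrist");A=np.array([.5715,-.0299,.09])
for n,p,z in(("tip",[411,285],.09),("base",[441,284],.09),("post",[329,236],.124),("hub",[328,298],.112),("plateL",[224,285],.09),("plateR",[433,285],.09),("plateN",[329,186],.09),("plateB",[326,379],.09),("ptrtip",[329,214],.1)):
    q=ray("w",p,z,c);d=q-A;print(n,q.round(4),np.hypot(d[0],d[1]).round(4),np.arctan2(d[1],d[0]).round(3))
E
```

```text
tip [ 0.6356 -0.0295  0.09  ] 0.0641 0.006
base [ 0.658  -0.0301  0.09  ] 0.0865 -0.002
post [0.5763 0.0226 0.124 ] 0.0527 1.479
hub [ 0.5731 -0.0255  0.112 ] 0.0047 1.219
plateL [ 0.4956 -0.0208  0.09  ] 0.0765 3.023
plateR [ 0.652  -0.0305  0.09  ] 0.0805 -0.008
plateN [0.5784 0.0484 0.09  ] 0.0786 1.483
plateB [ 0.5671 -0.1091  0.09  ] 0.0793 -1.627
ptrtip [0.5772 0.031  0.1   ] 0.0612 1.477
```

Request:
{"api": "servo_tool", "payload": {
  "motion": [
    [[0, 0.05, 0.7, 0, 0, 0, 36], [0, 0.05, 1.4, 0, 0, 0, 36], [0, 0.05, 1.9, 0, 0, 0, 36], [0, 0.05, 2.1, 0, 0, 0, 36], [0, 0.05, 2.13, 0, 0, 0, 36], [0, 0.05, 2.13, 0, 0, 0, 36], [0, 0.05, 2.13, 0, 0, 0, 0], [0, 0.05, 2.13, 0, 0, 0, 0], [0, 0.05, 2.13, 0, 0, 0, 0], [0, 0.05, 2.13, 0, 0, 0, 0], [0, 0.05, 2.13, 0, 0, 0, 0]]
  ],
  "force": 20
}}

```text
time: 9.75
tool_pos: [0.5755, 0.0107, 0.1073]
orientation: [0.73, 0.684, 0.001, 0.001]
ft_force: [0.7, 1.2, 6.1]
grip_width: 0.0127
grip_force: 20.6
```

```bash
python3 - <<'E'
from h import *
s=env.get_state();p=s["tool_pos"];M=R.from_quat(s["orientation"]).as_matrix()
print(s["grip_width"],s["grip_force"],s["ft_force"],p,np.arctan2(M[1,1],M[0,1]))
A=np.array([.5725,-.030]);a0=np.arctan2(p[1]-A[1],p[0]-A[0]);print("a0",a0,np.hypot(*(p[:2]-A)))
for k in range(1,19):
    a=a0+(0.005-a0)*k/18; P=np.r_[A+.042*np.array([np.cos(a),np.sin(a)]),p[2]]
    print((M.T@(P-p)/.04).round(2).tolist()[:2],np.degrees(a0-a).round(1)/6)
E
```

```text
0.012685166824305297 20.57351142168045 [0.69490236 1.21500852 6.09221722] [0.57550667 0.01066398 0.10733585] -0.06467731565719534
a0 1.4969911240039957 0.04077498045825773
[0.03, 0.09] 0.7833333333333333
[0.01, 0.17] 1.5833333333333333
[-0.0, 0.26] 2.3666666666666667
[-0.03, 0.34] 3.1666666666666665
[-0.06, 0.42] 3.9499999999999997
[-0.1, 0.5] 4.75
[-0.15, 0.57] 5.533333333333334
[-0.2, 0.64] 6.333333333333333
[-0.25, 0.71] 7.116666666666667
[-0.32, 0.77] 7.916666666666667
[-0.38, 0.83] 8.700000000000001
[-0.46, 0.88] 9.5
[-0.53, 0.92] 10.283333333333333
[-0.61, 0.96] 11.083333333333334
[-0.69, 0.99] 11.866666666666667
[-0.77, 1.01] 12.666666666666666
[-0.86, 1.03] 13.450000000000001
[-0.95, 1.04] 14.25
```

Request:
{"api": "servo_tool", "payload": {
  "motion": [
    [[0.0, 0.0, -0.1, 0, 0, 0, 0], [0.02, 0.09, -0.1, 0, 0, 0.78, 0], [0.01, 0.17, -0.1, 0, 0, 1.58, 0], [0.0, 0.26, -0.1, 0, 0, 2.37, 0], [-0.03, 0.34, -0.1, 0, 0, 3.17, 0], [-0.06, 0.42, -0.1, 0, 0, 3.95, 0], [-0.1, 0.5, -0.1, 0, 0, 4.75, 0], [-0.15, 0.57, -0.1, 0, 0, 5.53, 0], [-0.2, 0.64, -0.1, 0, 0, 6.33, 0], [-0.25, 0.71, -0.1, 0, 0, 7.12, 0], [-0.32, 0.77, -0.1, 0, 0, 7.92, 0], [-0.38, 0.83, -0.1, 0, 0, 8.7, 0], [-0.46, 0.88, -0.1, 0, 0, 9.5, 0], [-0.53, 0.92, -0.1, 0, 0, 10.28, 0], [-0.61, 0.96, -0.1, 0, 0, 11.08, 0], [-0.69, 0.99, -0.1, 0, 0, 11.87, 0], [-0.77, 1.01, -0.1, 0, 0, 12.67, 0], [-0.86, 1.03, -0.1, 0, 0, 13.45, 0], [-0.95, 1.04, -0.1, 0, 0, 14.25, 0], [-0.95, 1.04, -0.1, 0, 0, 14.25, 0]]
  ],
  "force": 20
}}

```text
time: 11.42
tool_pos: [0.6131, -0.0291, 0.1079]
orientation: [1.0, 0.005, 0.0, -0.001]
ft_force: [5.7, 2.5, -4.8]
grip_width: 0.013
grip_force: 20.7
```

```bash
python3 - <<'E'
from h import *
goto([.6145,-.0298,.1075],-1.566)
E
```

```text
[0.035, 0.018, 0.009, -0.023, -0.002, 0.05] t 11.42 at [ 0.6131 -0.0291  0.1079] q [-0.14  0.15  1.84  0.    1.15  1.42]
```

Request:
{"api": "servo_tool", "payload": {
  "motion": [
    [[0, 0, 0, 0, 0, 0, 0], [0, 0, 0, 0, 0, 0, 0], [0, 0, 0, 0, 0, 0, 36], [0, 0, 0, 0, 0, 0, 36], [0, 0, 0, 0, 0, 0, 36], [0, 0, 0, 0, 0, 0, 36], [0, 0, -0.5, 0, 0, 0, 36], [0, 0, -1.3, 0, 0, 0, 36], [0, 0, -2.2, 0, 0, 0, 36], [0.5, 0.3, -3.0, 0, 0, 0, 36], [1.0, 0.7, -3.0, 0, 0, 0, 20], [1.0, 0.7, -3.0, 0, 0, 0, 0], [1.0, 0.7, -3.0, 0, 0, 0, 0]]
  ]
}}

```text
time: 12.5
tool_pos: [0.6538, -0.0581, 0.2296]
orientation: [1.0, 0.006, 0.0, 0.0]
ft_force: [-0.1, 0.2, -1.3]
grip_width: 0.0011
grip_force: 0.0
```

```bash
python3 - <<'E'
from h import *
goto([.6145,-.0298,.1075],-1.566);print(env.get_state()["grip_width"])
im=snap("top","top2");cv2.imwrite("pics/c4.png",cv2.resize(im[125:255,260:420],None,fx=4.6,fy=4.6,interpolation=cv2.INTER_CUBIC))
np.savez("wc",*cam("wrist"));snap("wrist","w3")
E
```

```text
[-0.975, -0.72, 3.054, 0.0, -0.001, 0.075] t 12.5 at [ 0.6538 -0.0581  0.2296] q [-0.17  0.14  1.64  0.    1.37  1.39]
0.0010896851386309398
```

View pics/w3.png

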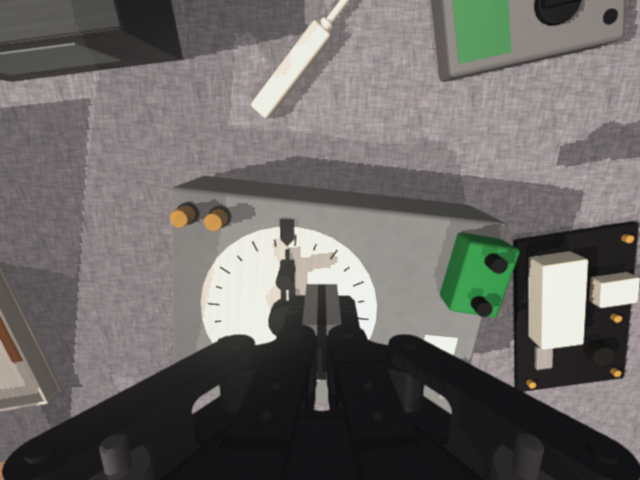

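The pointer now stands at the tab, with the tab spanning (288,219) to (288,248) and the post near (287,270). I'll check in an enlarged crop.

```bash
python3 - <<'E'
from h import *
im=cv2.imread("pics/w3.png");cv2.imwrite("pics/c5.png",cv2.resize(im[205:325,225:355],None,fx=5,fy=5,interpolation=cv2.INTER_CUBIC))
E
```

```text
(no output)
```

View pics/c5.png

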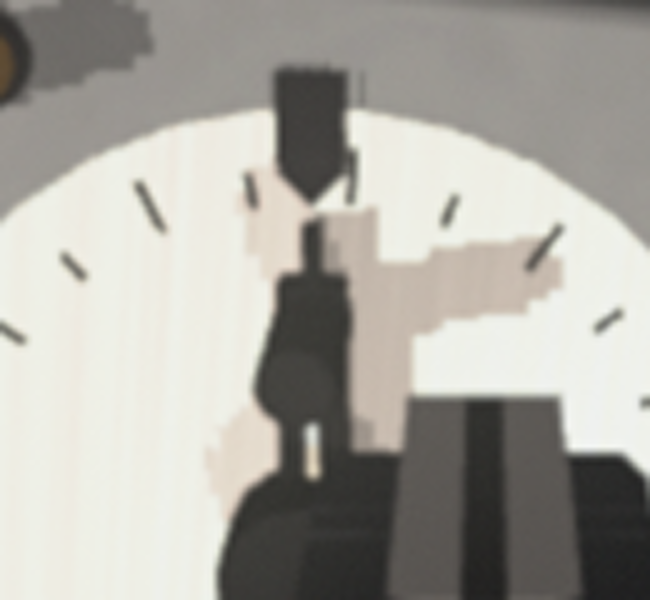

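The tips coincide: pointer tip (312,220), tab tip (312,205). On to the switch, coming in from its near side with the fingers shut.

```bash
python3 - <<'E'
from h import *
goto([.476,-.1615,.2],-1.666)
E
```

```text
[-4.444, 2.549, 0.708, -0.005, 0.027, 1.039] t 12.6 at [ 0.6524 -0.0571  0.2279] q [-0.17  0.14  1.64  0.    1.37  1.39]
```

Request:
{"api": "servo_tool", "payload": {
  "motion": [
    [[-0.9, 0.5, 0.1, 0, 0, 0.2, 0], [-1.8, 1.0, 0.3, 0, 0, 0.5, 0], [-2.7, 1.5, 0.5, 0, 0, 0.8, 0], [-3.6, 2.1, 0.7, 0, 0, 1.0, 0], [-4.3, 2.5, 0.7, 0, 0, 1.0, 0], [-4.44, 2.55, 0.7, 0, 0, 1.0, 0], [-4.44, 2.55, 0.7, 0, 0, 1.0, 0], [-4.44, 2.55, 0.7, 0, 0, 1.0, 0]]
  ]
}}

```text
time: 13.27
tool_pos: [0.4771, -0.1614, 0.201]
orientation: [0.999, -0.046, 0.0, -0.0]
ft_force: [-0.2, -1.1, 0.3]
grip_width: -0.0001
grip_force: 0.0
```

```bash
python3 - <<'E'
from h import *
goto([.476,-.1615,.11],-1.666)
E
```

```text
[-0.026, 0.007, 2.276, -0.004, -0.001, 0.038] t 13.27 at [ 0.4771 -0.1614  0.201 ] q [-0.43 -0.19  2.    0.    1.32  1.23]
```

Request:
{"api": "servo_tool", "payload": {
  "motion": [
    [[0, 0, 0.8, 0, 0, 0, 0], [0, 0, 1.6, 0, 0, 0, 0], [0, 0, 2.1, 0, 0, 0, 0], [0, 0, 2.27, 0, 0, 0, 0], [0, 0, 2.27, 0, 0, 0, 0], [0.15, 0, 2.27, 0, 0, 0, 0], [0.3, 0, 2.27, 0, 0, 0, 0], [0.45, 0, 2.27, 0, 0, 0, 0], [0.55, 0, 2.27, 0, 0, 0, 0], [0.65, 0, 2.27, 0, 0, 0, 0], [0.75, 0, 2.27, 0, 0, 0, 0], [0.85, 0, 2.27, 0, 0, 0, 0], [0.92, 0, 2.27, 0, 0, 0, 0], [0.96, 0, 2.27, 0, 0, 0, 0], [1.0, 0, 2.27, 0, 0, 0, 0], [1.0, 0, 2.27, 0, 0, 0, 0]]
  ]
}}

```text
time: 14.6
tool_pos: [0.5175, -0.1656, 0.1105]
orientation: [0.999, -0.045, 0.0, 0.0]
ft_force: [0.9, 0.7, 0.0]
grip_width: -0.0001
grip_force: 0.2
```

Request:
{"api": "servo_tool", "payload": {
  "motion": [
    [[0.05, 0, 0, 0, 0, 0, 0], [0.1, 0, 0, 0, 0, 0, 0], [0.15, 0, 0, 0, 0, 0, 0], [0.15, 0, 0, 0, 0, 0, 0]]
  ]
}}

```text
time: 14.93
tool_pos: [0.5203, -0.1657, 0.1098]
orientation: [0.999, -0.045, -0.004, -0.0]
ft_force: [-11.3, 0.2, 6.2]
grip_width: -0.0001
grip_force: 6.5
```

The bat is against its stop, with about 11 N of resistance. I'll back off and check.

Request:
{"api": "servo_tool", "payload": {
  "motion": [
    [[-0.3, 0, 0, 0, 0, 0, 0], [-0.8, 0, 0, 0, 0, 0, 0], [-1.2, 0, -0.5, 0, 0, 0, 0], [-1.2, 0, -1.5, 0, 0, 0, 0], [-1.6, 0, -2.4, 0, 0, 0, 0], [-2.2, 0, -3.0, 0, 0, 0, 0], [-2.2, 0, -3.0, 0, 0, 0, 0], [-2.2, 0, -3.0, 0, 0, 0, 0]]
  ]
}}

```text
time: 15.6
tool_pos: [0.4362, -0.1585, 0.233]
orientation: [0.999, -0.046, 0.003, 0.001]
ft_force: [-0.5, 0.5, -0.5]
grip_width: 0.0002
grip_force: 0.0
```

```bash
python3 - <<'E'
from h import *
im=snap("wrist","w4")
P=np.array([.5244,-.166,.09]);u=np.array([np.cos(.095),-np.sin(.095),0])
tips=[P+u*.036*np.sin(a)+[0,0,.036*np.cos(a)] for a in(-.45,.45)]
q=proj("wrist",np.array([P]+tips));print(q.round(0).tolist())
t=cv2.imread("pics/w4.png");x,y=np.clip(q[0].astype(int),[80,70],[560,410])
a=cv2.resize(t[y-70:y+70,x-80:x+80],(400,350),interpolation=cv2.INTER_CUBIC)
im=snap("top","top3");b=cv2.resize(im[125:255,260:420],(400,325),interpolation=cv2.INTER_CUBIC)
o=np.zeros((350,800,3),np.uint8);o[:,:400]=a;o[:325,400:]=b;cv2.imwrite("pics/c6.png",o);print("crop origin",x-80,y-70)
E
```

```text
[[321.0, 110.0], [321.0, 131.0], [321.0, 81.0]]
crop origin 241 39
```

View pics/c6.png

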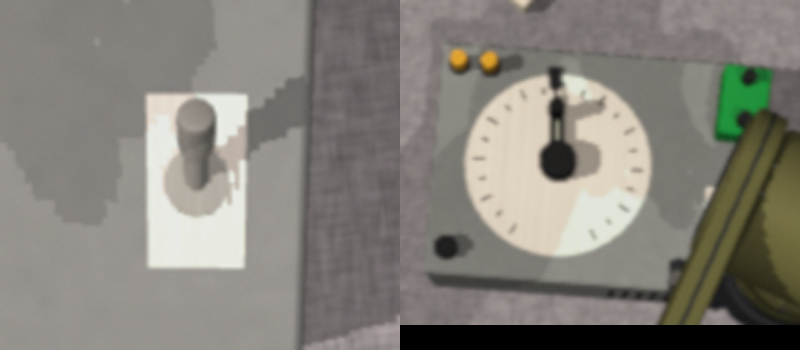

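The switch tip is at about (319,84), against a predicted (321,81) for fully on. The pointer is still at the tab.

```bash
python3 -c "
from h import *
print(env.hand_in())"
```

```text
the job is handed in; nothing more can be done
None
```

I've handed the job in: the driver lies flat in the tray, the pointer stands at the set-point tab and the output switch is fully on. My last pictures agree with this, but the hand-in returned no verdict.

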